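# Load the blow-off basket and set its air valve

### The job

Tip up the hinged tray (it has a bar handle) so that all four metal parts slide off into the blow-off basket, and bring the tray back down flat. Then take the crank knob of the air valve's handwheel, turn it clockwise until the valve is shut against its stop, and back it off (anticlockwise) exactly two full turns. Finish there still gripping the knob - do not let go - and leave the other things on the bench alone.

Things in the scene. Friction and masses are not known exactly. Their poses are not given: they have to be found in the camera images.
- tray (a joint): tilt of the hinged tray in rad: 0 lying flat (as it starts, resting on the stand), growing as the handle end is lifted, stop at 1.2. Lifting needs about 3 N at the bar; let go, it drops back flat by itself. The metal parts begin to slide between about 0.45 and 0.65 rad.
- tray_bar (a point): middle of the tray's handle: a plain round steel bar 14 mm thick, 110 mm long, level, parallel to the tray's hinge, on two thin arms that stand 50 mm either side of the middle. It is 180 mm from the hinge line horizontally and 20 mm above it while the tray is flat, and lies 50 mm behind the tray's rear wall. Height about 125 mm over the table when flat. The bar may turn between the fingers while the tray tilts.
- tray_hinge (a point): middle of the tray's hinge line, at the open lower lip on the basket side, 105 mm over the table. The tray is a bare aluminium pan 130 mm long (handle end to lip) and 134 mm wide, with 30 mm walls on both sides and at the handle end; the lip end is open over the basket. x axis horizontal from the handle towards the basket and y along the hinge while the tray is flat; the frame tilts with the tray.
- basket_floor (a point): centre of the inner floor of the fixed perforated aluminium blow-off basket at the tray's lip, 13 mm over the table; inner size 160 mm (x, away from the tray) by 170 mm (y), walls rising 70 mm above the floor
- wheel (a joint): turn of the valve wheel in rad: 0 shut against the stop, growing anticlockwise seen from above as the valve opens; 6.283 is one turn open, and it counts on over many turns (stop at 20). It starts between about a third of a turn and one turn open. Stiff: about 2 N at the knob to turn it, and it stays where it is left.
- wheel_axis (a point): centre of the top of the hub of the valve's grey three-spoke handwheel (rim 133 mm outside diameter, lying level), on its vertical turning axis, 115 mm over the table; the rim's top is 112 mm over the table
- crank_knob: upright black crank knob on the rim of the handwheel: 22 mm diameter, 50 mm tall, origin at its centre half-way up (139 mm over the table), 60 mm from the wheel's axis. It spins freely on its own pin, so a gripper can keep its own direction while the knob goes round in a circle. All round it is clear above the rim.
- piece0_mid (a point): loose steel lug, 30 x 24 mm plate 13 mm thick with a round boss on top, 22 mm high in all, about 60 g; this point is half-way up. It starts lying on the flat tray
- piece1_mid (a point): loose square steel block, 25 x 25 x 18 mm, about 60 g; this point is half-way up. It starts lying on the flat tray
- piece2_mid (a point): loose square steel block, 25 x 25 x 18 mm, about 60 g; this point is half-way up. It starts lying on the flat tray
- piece3_mid (a point): loose steel lug, 30 x 24 mm plate 13 mm thick with a round boss on top, 22 mm high in all, about 60 g; this point is half-way up. It starts lying on the flat tray
- tape_roll: roll of paper masking tape lying flat, 68 mm across, 25 mm high; bystander, to be left alone; origin on its underside
- sanding_block: cork-topped hand sanding block, 120 x 50 x 34 mm; bystander, to be left alone; origin on its underside
- filler_tin: metal can, 84 mm across, 100 mm high; bystander, to be left alone; origin on its underside
- paint_jar: grey jar with black cap, 60 mm across, 100 mm high; bystander, to be left alone; origin on its underside
- screwdriver: screwdriver lying flat; bystander, to be left alone; origin at its lower side, about mid-length
- scraper: flat filler scraper lying flat; bystander, to be left alone; origin at its lower side, about mid-length
- polish_pad: grey round pad, 80 mm across, 30 mm high; bystander, to be left alone; origin on its underside

How it is judged:
By the outcome, as a careful person would: the job done as asked, in the order asked, and still so for the second after the job is handed in, while the arm keeps its last pose, push and grip.
It also fails if it takes over 72 s, if anything falls off the work surface, if the arm or the gripper's body presses on something with over 40 N, if the wrist force passes 120 N, or if a joint passes its speed limit or range.

### The arm

A 6-joint arm with a two-finger parallel gripper is mounted at the origin on the work surface. World frame = base frame: x ahead of the robot, y to its left, z up, the work surface at z = 0. Lengths are in m, angles in rad, forces in N, time in s.
With the tool pointing down it reaches from about 0.425 to 0.95 m from the base axis. Payload 3.5 kg.
Tool frame: the origin (TCP) lies midway between the tips of the shut fingers; the grasp point (between the pads) lies ctrl.hold_point_z behind it (ctrl.hold_point_z is the distance from the TCP to the grasp point, in m); z points along the fingers, x is the direction in which the jaws open and shut, and the axes are right-handed (so a half turn about z gives the same grasp; the last joint's range is limited). The gripper opens to 85 mm and grips with 20 to 120 N. Pads are 22 mm wide; open, the fingers measure 114 mm over their backs; the gripper's body (76 mm by 85 mm) begins 54 mm behind the grasp point. The pads swing forward as they close: fully open they stand 13 mm farther back than shut.
Start: joints at [0.951, 0.286, 1.577, -0, 1.279, -0.15], TCP at [0.306, 0.602, 0.231] pointing down, gripper open.
Joint ranges: [-2.77, 2.77], [-0.9, 2.22], [0.21, 2.48], [-1.53, 4.67], [0.24, 2.81], [-2.84, 2.84]. Speed limits (rad/s): [2.79, 2.79, 3.14, 3.14, 3.14, 3.14].

### API

Orientations are given as a unit quaternion [x, y, z, w].
In Python, from plant import ctrl gives the robot as it stands.
- The arm moves only by the tool step_arm, never from a script. Its arguments are lists of equal length, an entry for each row: "gripper": the gripper's target within -1 to 1 (shut at 1, half-way at 0, fully open at -1); "linear": the shift along the tool's x, y, z in m, a list of three; "delta_rot": the turn, a rotation vector about the tool's x, y, z in degrees, a list of three. A call has 1 to 20 rows; each row is the pose to reach, as a shift and turn from the pose commanded when the call began, along the tool's axes at that moment; what a row does not reach only later rows make up. A row lasts 1/8 s, in which the tool goes at most 62.5 mm and 10.7 degrees, less where a joint would pass 70% of its speed; a pose out of reach is approached as far as the arm can. A call with a gripper value outside its range is refused whole. The fingers move at their own pace and stop on an object; "grip_force" is the grip in N (left out, the last holds). Time passes only in rows, so rows that repeat a pose let the fingers close. It gives the time, the measured TCP pose, the force and the opening at its end, in the units of the state.
- ctrl.get_state(): the state, without advancing time (a new reading comes with each control period).
- ctrl.read_camera(name): name is "side" or "top"; returns a dict with "frame" (400x640x3 uint8, red, green, blue), "fx", "fy", "cx", "cy" (pixels), "view" (4x4, takes a point from world to camera coordinates). Camera axes: x right, y down, z forward; pixel columns grow to the right and rows downward; lengths in m; the calibration is good to about 2 mm. A picture is of the moment at which its call begins. There is no depth.
- ctrl.sign_off(): hands the job in, once; it reports no verdict.
The state is a dict: "time": time; "qpos": joint angles; "dq": joint speeds; "joint_efforts": joint torques, N m; "eef_pos": TCP position; "tcp_rot": TCP orientation; "contact_force": force on the tool from outside, world axes, zero at the start; "wrist_torque": the same for the moment, N m; "opening": opening from 0.0 (shut) to 1.0 (fully open).
Only numpy, scipy, OpenCV 4.12 (cv2) and the standard library are available. Lean on these libraries where they do the work, as an engineer would, in place of code of your own. Each camera call takes 0.05 s, during which the arm holds its last target. There are 200 camera calls.

## Working session

There is one attempt and no reset: what is moved stays moved. The work goes in short steps, Python scripts to look and compute and a tool call to move; the robot and the scene stay as the last step left them, time stands still between calls to the robot, and variables do not carry over. Pictures are saved under pics/ and viewed, on a budget of 10 in all, crops included, one or two more only if the job needs it, and the job is handed in when it is done.

Besides the shell and the picture viewer there is one more tool, called after "Request:" as name(argument=value, ...), one argument or row to a line, values as JSON. step_arm: Moves the arm, as the interface text tells. Its arguments: {"type":"object","properties":{"gripper":{"type":"array"},"linear":{"type":"array"},"delta_rot":{"type":"array"},"grip_force":{"type":"number"}},"required":["gripper","linear","delta_rot"]}

```bash
mkdir -p pics; ls; python3 - <<'E'
from plant import ctrl
import cv2,numpy as np,pickle
print(ctrl.get_state(),ctrl.hold_point_z)
for n in("top","side"):
    c=ctrl.read_camera(n); pickle.dump(c,open(n+".pkl","wb"))
    print(n,c["fx"],c["fy"],c["cx"],c["cy"],c["view"].round(3).tolist())
    cv2.imwrite(f"pics/{n}0.png",cv2.cvtColor(c["frame"],cv2.COLOR_RGB2BGR))
E
```

```text
pics
{'time': 0.0, 'qpos': array([ 9.50994151e-01,  2.87173957e-01,  1.57815277e+00,  2.31045982e-06,
        1.27858063e+00, -1.50037899e-01]), 'dq': array([ 1.86385087e-06, -4.23741792e-04,  9.80239651e-04, -1.15930509e-05,
       -5.37683987e-04,  1.48813866e-03]), 'joint_efforts': array([ 1.12697329e-03, -4.05970645e+01, -2.92634547e+01, -7.05614639e-05,
        5.61677531e-03, -1.20462241e-05]), 'eef_pos': array([0.30517531, 0.60135442, 0.22995475]), 'tcp_rot': array([ 8.52254293e-01,  5.23126448e-01, -1.06620792e-03,  4.50185615e-04]), 'contact_force': array([ 0.48156322,  0.59137651, -0.22261307]), 'wrist_torque': array([ 0.01591349, -0.0014339 ,  0.01176497]), 'opening': 0.9967384289298395} 0.0187
top 509.79047046481713 509.79047046481713 322.0770523349063 198.36942437742 [[0.011, -1.0, 0.007, 0.0], [-0.997, -0.011, -0.078, 0.562], [0.078, -0.007, -0.997, 1.571], [0.0, 0.0, 0.0, 1.0]]
side 466.32663659901255 466.32663659901255 323.7838799630774 191.9727644834399 [[0.996, -0.084, -0.012, -0.553], [-0.069, -0.723, -0.687, 0.129], [0.049, 0.686, -0.726, 1.474], [0.0, 0.0, 0.0, 1.0]]
```

View pics/top0.png

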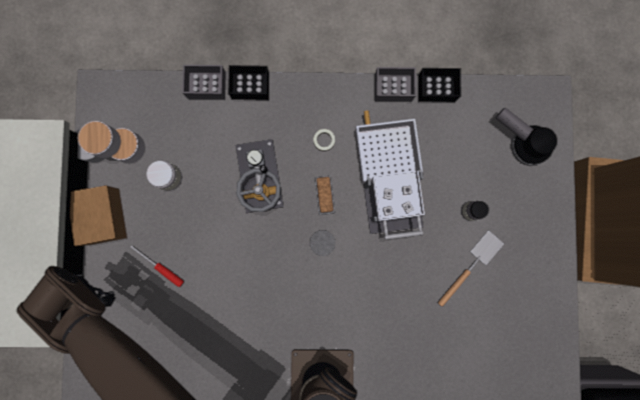

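View pics/side0.png

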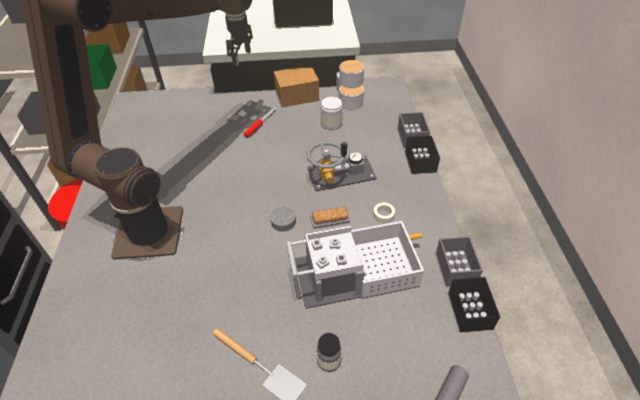

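The top view shows the tray handle bar near (403,235), the lip near (398,178), the wheel near (258,190) and a dark knob near (263,169). In the side view the knob is near (344,149) and the bar near (292,270). I'll enlarge these areas to get exact pixels.

```bash
python3 - <<'E'
import cv2,numpy as np,pickle
t=pickle.load(open("top.pkl","rb"))["frame"][:,:,::-1];s=pickle.load(open("side.pkl","rb"))["frame"][:,:,::-1]
f=lambda im,x,y,w,h,k:cv2.resize(im[y:y+h,x:x+w],None,fx=k,fy=k,interpolation=cv2.INTER_CUBIC)
# 4 panels 400x300 : top tray (350..430,170..250) etc, scale 5 -> 80x60
a=f(t,360,180,80,60,5);b=f(t,220,140,80,60,5)
c=f(s,280,225,80,60,5)
d=f(s,300,135,80,60,5)
cv2.imwrite("pics/crop1.png",np.vstack([np.hstack([a,b]),np.hstack([c,d])]))
E
```

```text
(no output)
```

View pics/crop1.png

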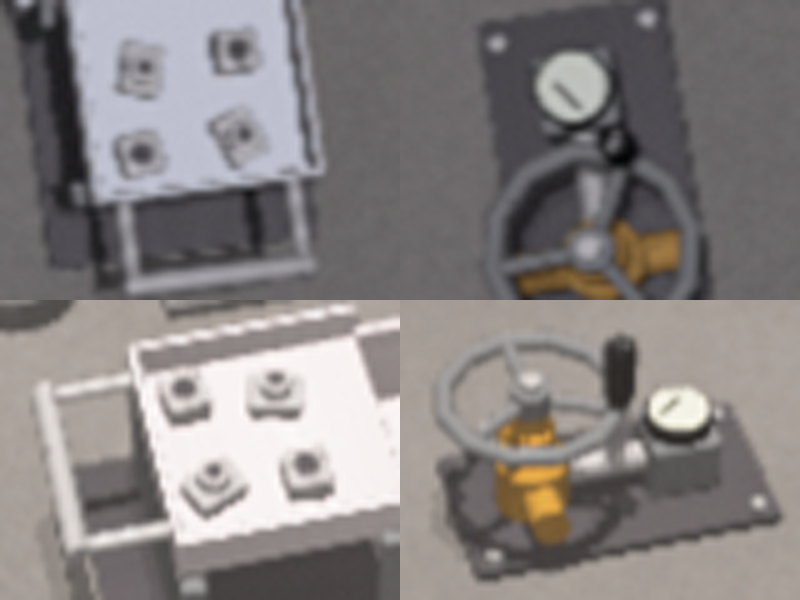

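```bash
cat > h.py <<'E'
import numpy as np,pickle
from scipy.spatial.transform import Rotation as R
def ray(c,u,v):
    V=np.array(c["view"]);d=V[:3,:3].T@np.array([(u-c["cx"])/c["fx"],(v-c["cy"])/c["fy"],1])
    return -V[:3,:3].T@V[:3,3],d/np.linalg.norm(d)
def onz(c,u,v,z):
    o,d=ray(c,u,v);return o+d*(z-o[2])/d[2]
def tri(a,ua,b,ub):
    A=0;y=0;L=[]
    for c,p in((a,ua),(b,ub)):
        o,d=ray(c,*p);P=np.eye(3)-np.outer(d,d);A=A+P;y=y+P@o;L.append((o,P))
    x=np.linalg.solve(A,y);return x,[np.linalg.norm(P@(x-o)) for o,P in L]
def proj(c,p):
    q=np.array(c["view"])@np.r_[p,1];return np.array([c["fx"]*q[0]/q[2]+c["cx"],c["fy"]*q[1]/q[2]+c["cy"]])
def load():return [pickle.load(open(n+".pkl","rb")) for n in("top","side")]
E
python3 - <<'E'
from h import *
t,s=load();o=np.array([.4,.4]);np.set_printoptions(precision=4,suppress=True)
P=lambda x,y,X,Y:np.array([x,y])/5-.4+[X,Y]
bt=[P(128,285,360,180),P(312,267,360,180)];bs=[P(42,90,280,225),P(72,245,280,225)]
for p in bt:print("bar top z.125",onz(t,*p,.125))
for p in bs:print("bar side z.125",onz(s,*p,.125))
print("tri mid",tri(t,sum(bt)/2,s,sum(bs)/2))
h=(P(194,245,220,140),P(131,80,300,135));print("hub",tri(t,h[0],s,h[1]),onz(t,*h[0],.115),onz(s,*h[1],.115))
print("knob",onz(t,*P(216,136,220,140),.164),onz(s,*P(221,72,300,135),.139),onz(s,*P(221,42,300,135),.164))
# tray rear top wall corners
for q in((97,200),(322,172)):print("rear",onz(t,*P(*q,360,180),.135))
E
```

```text
bar top z.125 [ 0.4445 -0.1775  0.125 ]
bar top z.125 [ 0.4561 -0.2847  0.125 ]
bar side z.125 [ 0.4429 -0.1764  0.125 ]
bar side z.125 [ 0.4553 -0.2788  0.125 ]
tri mid (array([ 0.4498, -0.2307,  0.1274]), [np.float64(0.00046182109753402655), np.float64(0.00046182109753411247)])
hub (array([0.5802, 0.1938, 0.1243]), [np.float64(0.00040182103561125327), np.float64(0.0004018210356110514)]) [0.5815 0.1949 0.115 ] [0.5806 0.2042 0.115 ]
knob [0.6394 0.1778 0.164 ] [0.6378 0.1792 0.139 ] [0.6374 0.1801 0.164 ]
rear [ 0.4933 -0.1582  0.135 ]
rear [ 0.511  -0.2888  0.135 ]
```

```bash
cat >> h.py <<'E'
from plant import ctrl
def rel(targets,s=None):
    "targets: (x,y,z,heading deg) -> shift mm and turn in present tool axes"
    s=s or ctrl.get_state();r=R.from_quat(s["tcp_rot"]);
    for x,y,z,h in targets:
        a=np.radians(h);X=np.array([np.cos(a),np.sin(a),0]);Z=np.array([0,0,-1.]);g=R.from_matrix(np.c_[X,np.cross(Z,X),Z])
        print((1000*r.inv().apply(np.array([x,y,z])-s["eef_pos"])).round(1),(r.inv()*g).as_rotvec(True).round(2))
E
python3 -c "
from h import *
rel([(.47,.25,.25,35),(.50,-.02,.25,7),(.45,-.2305,.19,7)])"
```

```text
[-238.8  306.   -19.5] [1.000e-02 1.200e-01 2.808e+01]
[-465.9  455.   -19.1] [4.000e-02 1.200e-01 5.608e+01]
[-676.1  505.7   41.4] [4.000e-02 1.200e-01 5.608e+01]
```

Request:
step_arm(
  gripper=[0.2,0.2,0.2,0.2,0.2,0.2,0.2,0.2,0.2,0.2,0.2,0.2,0.2,0.2,0.2,0.2,0.2,0.2,0.2,0.2],
  linear=[
    [-40,51,-3],
    [-80,102,-6],
    [-119,153,-10],
    [-159,204,-13],
    [-199,255,-16],
    [-239,306,-19],
    [-277,331,-19],
    [-315,356,-19],
    [-352,381,-19],
    [-390,405,-19],
    [-428,430,-19],
    [-466,455,-19],
    [-508,465,-7],
    [-550,475,5],
    [-592,485,17],
    [-634,496,30],
    [-676,506,41],
    [-676,506,41],
    [-676,506,41],
    [-676,506,41],
  ],
  delta_rot=[
    [0,0,4],
    [0,0,9],
    [0,0,14],
    [0,0,19],
    [0,0,24],
    [0,0,28],
    [0,0,33],
    [0,0,38],
    [0,0,43],
    [0,0,48],
    [0,0,52],
    [0,0,56],
    [0,0,56],
    [0,0,56],
    [0,0,56],
    [0,0,56],
    [0,0,56],
    [0,0,56],
    [0,0,56],
    [0,0,56],
  ],
  grip_force=60,
)

```text
time: 2.6
eef_pos: [0.6923, -0.5803, 0.2463]
tcp_rot: [0.998, 0.062, -0.0, -0.0]
contact_force: [1.1, -0.8, 0.5]
opening: 0.399
```

I wrote millimetres where the tool takes metres, so the arm overshot to (0.69, -0.58). I'll check that nothing was touched.

```bash
python3 - <<'E'
from h import *
import cv2
t=ctrl.read_camera("top");s=ctrl.read_camera("side")
f=lambda c:cv2.resize(c["frame"][:,:,::-1],(480,300))
cv2.imwrite("pics/chk1.png",np.vstack([f(t),f(s)]))
print(ctrl.get_state()["eef_pos"])
rel([(.69,-.58,.30,7),(.45,-.2305,.30,7),(.45,-.2305,.19,7)])
E
```

```text
[ 0.68928213 -0.58523365  0.23701614]
[  0.9  -5.5 -63. ] [-0.32  0.38 -0.28]
[-196.6 -380.6  -59.5] [-0.32  0.38 -0.28]
[-195.8 -380.    50.5] [-0.32  0.38 -0.28]
```

View pics/chk1.png

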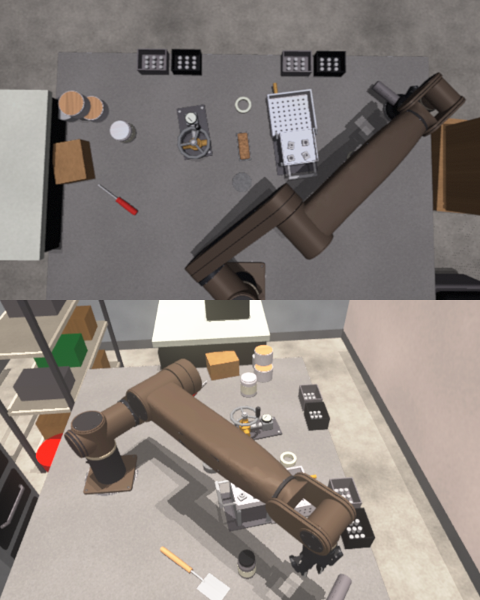

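No object has moved: the pieces are still on the tray and the jar and tins stand. The gripper is at the right edge, clear of the grey tool. I'm going back up and over to the bar, in metres this time.

Request:
step_arm(
  gripper=[0.2,0.2,0.2,0.2,0.2,0.2,0.2,0.2,0.2,0.2,0.2,0.2,0.2,0.2],
  linear=[
    [0,0,-0.03],
    [0,0,-0.06],
    [-0.02,-0.038,-0.06],
    [-0.04,-0.076,-0.06],
    [-0.06,-0.114,-0.06],
    [-0.08,-0.152,-0.06],
    [-0.1,-0.19,-0.06],
    [-0.12,-0.23,-0.06],
    [-0.14,-0.27,-0.06],
    [-0.16,-0.31,-0.06],
    [-0.18,-0.35,-0.06],
    [-0.197,-0.381,-0.06],
    [-0.197,-0.381,-0.03],
    [-0.197,-0.381,0.0],
  ],
  delta_rot=[
    [0,0,0],
    [0,0,0],
    [0,0,0],
    [0,0,0],
    [0,0,0],
    [0,0,0],
    [0,0,0],
    [0,0,0],
    [0,0,0],
    [0,0,0],
    [0,0,0],
    [0,0,0],
    [0,0,0],
    [0,0,0],
  ],
)

```text
time: 4.45
eef_pos: [0.4496, -0.2238, 0.2472]
tcp_rot: [0.998, 0.062, 0.001, 0.001]
contact_force: [-0.2, -0.1, -0.3]
opening: 0.4
```

```bash
python3 - <<'E'
from h import *
s=ctrl.get_state();print(s["eef_pos"],s["opening"])
rel([(.45,-.2305,.17,7),(.45,-.2305,.106,7)])
E
```

```text
[ 0.44957407 -0.22376731  0.24715432] 0.400093944934977
[-0.5  6.6 77.2] [ 0.07 -0.08  0.14]
[ -0.6   6.6 141.2] [ 0.07 -0.08  0.14]
```

Request:
step_arm(
  gripper=[0.2,0.2,0.2,0.2],
  linear=[
    [0,0.006,0.03],
    [0,0.006,0.06],
    [0,0.006,0.06],
    [0,0.006,0.06],
  ],
  delta_rot=[
    [0,0,0],
    [0,0,0],
    [0,0,0],
    [0,0,0],
  ],
)

```text
time: 4.95
eef_pos: [0.451, -0.2308, 0.1885]
tcp_rot: [0.998, 0.062, 0.001, 0.001]
contact_force: [-0.3, -0.1, 0.4]
opening: 0.4
```

```bash
python3 - <<'E'
from h import *
import cv2
t=ctrl.read_camera("top");s=ctrl.read_camera("side")
print(ctrl.get_state()["eef_pos"])
rel([(.45,-.2305,.106,7)])
p=[proj(s,(.45,-.2305,.126))];print(p, proj(s,ctrl.get_state()["eef_pos"]))
f=lambda c,x,y:cv2.resize(c["frame"][y:y+60,x:x+80,::-1],None,fx=5,fy=5,interpolation=2)
cv2.imwrite("pics/chk2.png",np.hstack([f(t,365,195),f(s,260,225)]))
E
```

```text
[ 0.45142531 -0.23122046  0.18926599]
[-1.5 -1.1 83.3] [ 0.13 -0.13  0.09]
[array([291.28005814, 258.32263502])] [290.30511796 244.16018091]
```

View pics/chk2.png

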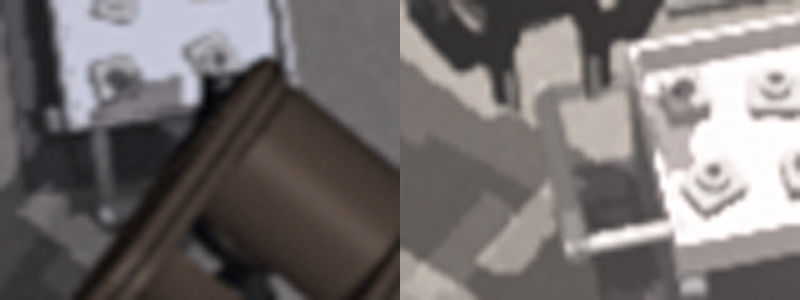

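The fingers straddle the bar: tips are at panel pixels about (505,100) and (597,85), either side of the bar at (545,90). Descend and grip.

Request:
step_arm(
  gripper=[0.2,0.2,0.2,0.2,0.2,0.2,1,1,1,1],
  linear=[
    [-0.001,-0.001,0.025],
    [-0.001,-0.001,0.05],
    [-0.001,-0.001,0.07],
    [-0.001,-0.001,0.083],
    [-0.001,-0.001,0.083],
    [-0.001,-0.001,0.083],
    [-0.001,-0.001,0.083],
    [-0.001,-0.001,0.083],
    [-0.001,-0.001,0.083],
    [-0.001,-0.001,0.083],
  ],
  delta_rot=[
    [0,0,0],
    [0,0,0],
    [0,0,0],
    [0,0,0],
    [0,0,0],
    [0,0,0],
    [0,0,0],
    [0,0,0],
    [0,0,0],
    [0,0,0],
  ],
  grip_force=40,
)

```text
time: 6.3
eef_pos: [0.4508, -0.2302, 0.1056]
tcp_rot: [0.998, 0.062, 0.002, 0.001]
contact_force: [3.6, 1.0, 3.4]
opening: 0.147
```

```bash
python3 - <<'E'
from h import *
s=ctrl.get_state();print(s["eef_pos"],s["opening"],s["contact_force"])
r=.1811;a0=np.arctan2(.02,.18)
for th in np.arange(.1,1.11,.1):print(th.round(2),(r*np.cos(a0)-r*np.cos(a0+th)).round(4),(r*np.sin(a0)-r*np.sin(a0+th)).round(4))
E
```

```text
[ 0.45084649 -0.23024615  0.10555847] 0.1470667801280649 [3.61616972 0.98816014 3.36555742]
0.1 0.0029 -0.0179
0.2 0.0076 -0.0354
0.3 0.0139 -0.0523
0.4 0.022 -0.0685
0.5 0.0316 -0.0838
0.6 0.0427 -0.0981
0.7 0.0552 -0.1113
0.8 0.0689 -0.1231
0.9 0.0838 -0.1334
1.0 0.0996 -0.1423
1.1 0.1162 -0.1495
```

Request:
step_arm(
  gripper=[1,1,1,1,1,1,1,1,1,1,1,1,1,1,1,1,1,1,1,1],
  linear=[
    [0.001,0,-0.009],
    [0.003,0,-0.018],
    [0.005,0,-0.027],
    [0.008,0,-0.035],
    [0.0105,0,-0.044],
    [0.014,0,-0.052],
    [0.018,0,-0.0605],
    [0.022,0,-0.0685],
    [0.0245,0,-0.0725],
    [0.027,0,-0.0765],
    [0.029,0,-0.08],
    [0.0315,0,-0.084],
    [0.034,0,-0.0875],
    [0.037,0,-0.091],
    [0.04,0,-0.0945],
    [0.0425,0,-0.098],
    [0.046,0,-0.1015],
    [0.049,0,-0.105],
    [0.052,0,-0.108],
    [0.055,0,-0.111],
  ],
  delta_rot=[
    [0,0,0],
    [0,0,0],
    [0,0,0],
    [0,0,0],
    [0,0,0],
    [0,0,0],
    [0,0,0],
    [0,0,0],
    [0,0,0],
    [0,0,0],
    [0,0,0],
    [0,0,0],
    [0,0,0],
    [0,0,0],
    [0,0,0],
    [0,0,0],
    [0,0,0],
    [0,0,0],
    [0,0,0],
    [0,0,0],
  ],
)

```text
time: 8.8
eef_pos: [0.5016, -0.2231, 0.2167]
tcp_rot: [0.998, 0.062, -0.004, -0.0]
contact_force: [-11.1, -2.1, 7.4]
opening: 0.143
```

Request:
step_arm(
  gripper=[1,1,1,1,1,1,1,1,1,1,1,1],
  linear=[
    [0.0035,0,-0.003],
    [0.007,0,-0.006],
    [0.0105,0,-0.009],
    [0.014,0,-0.012],
    [0.0175,0,-0.0145],
    [0.021,0,-0.017],
    [0.025,0,-0.0195],
    [0.029,0,-0.022],
    [0.033,0,-0.0245],
    [0.037,0,-0.027],
    [0.037,0,-0.027],
    [0.037,0,-0.027],
  ],
  delta_rot=[
    [0,0,0],
    [0,0,0],
    [0,0,0],
    [0,0,0],
    [0,0,0],
    [0,0,0],
    [0,0,0],
    [0,0,0],
    [0,0,0],
    [0,0,0],
    [0,0,0],
    [0,0,0],
  ],
)

```text
time: 10.3
eef_pos: [0.54, -0.2179, 0.247]
tcp_rot: [0.998, 0.062, -0.001, -0.0]
contact_force: [-10.5, 1.8, 11.7]
opening: 0.144
```

```bash
python3 - <<'E'
from h import *
import cv2
t=ctrl.read_camera("top");s=ctrl.read_camera("side")
print(ctrl.get_state()["eef_pos"],ctrl.get_state()["contact_force"])
f=lambda c,x,y:cv2.resize(c["frame"][y:y+120,x:x+160,::-1],None,fx=2.5,fy=2.5,interpolation=2)
cv2.imwrite("pics/chk3.png",np.hstack([f(t,330,110),f(s,280,200)]))
E
```

```text
[ 0.53997728 -0.21786444  0.24695937] [-8.87675963  1.02982327 11.3673791 ]
```

View pics/chk3.png

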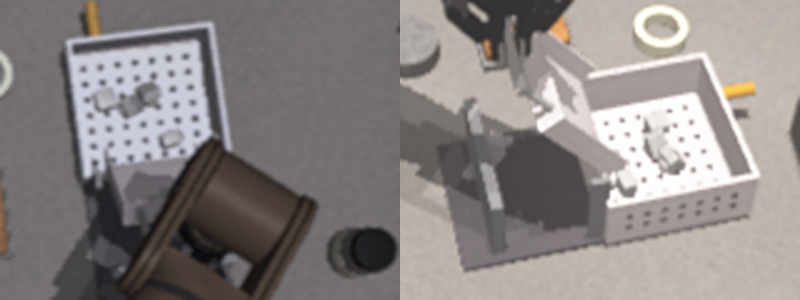

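All four parts are in the basket: a cluster of three near the middle and one nearer the tray lip. The tray is empty, so I'm lowering it along the same arc.

Request:
step_arm(
  gripper=[1,1,1,1,1,1,1,1,1,1,1,1,1,1,1,1,1,1,1,1],
  linear=[
    [-0.012,0,0.007],
    [-0.023,0,0.015],
    [-0.03,0,0.021],
    [-0.037,0,0.027],
    [-0.043,0,0.0335],
    [-0.049,0,0.04],
    [-0.055,0,0.047],
    [-0.06,0,0.054],
    [-0.065,0,0.062],
    [-0.07,0,0.0695],
    [-0.074,0,0.0775],
    [-0.078,0,0.086],
    [-0.081,0,0.094],
    [-0.084,0,0.1025],
    [-0.087,0,0.111],
    [-0.089,0,0.12],
    [-0.091,0,0.129],
    [-0.092,0,0.138],
    [-0.092,0,0.138],
    [-0.092,0,0.138],
  ],
  delta_rot=[
    [0,0,0],
    [0,0,0],
    [0,0,0],
    [0,0,0],
    [0,0,0],
    [0,0,0],
    [0,0,0],
    [0,0,0],
    [0,0,0],
    [0,0,0],
    [0,0,0],
    [0,0,0],
    [0,0,0],
    [0,0,0],
    [0,0,0],
    [0,0,0],
    [0,0,0],
    [0,0,0],
    [0,0,0],
    [0,0,0],
  ],
)

```text
time: 12.9
eef_pos: [0.4508, -0.2302, 0.1061]
tcp_rot: [0.998, 0.062, 0.001, 0.0]
contact_force: [2.4, -0.2, 7.4]
opening: 0.149
```

Request:
step_arm(
  gripper=[0.2,0.2,0.2,0.2,0.2,0.2,0.2,0.2,0.2,0.2],
  linear=[
    [0,0,0],
    [0,0,0],
    [0,0,0],
    [0,0,-0.03],
    [0,0,-0.06],
    [0,0,-0.09],
    [0,0,-0.12],
    [0,0,-0.15],
    [0,0,-0.15],
    [0,0,-0.15],
  ],
  delta_rot=[
    [0,0,0],
    [0,0,0],
    [0,0,0],
    [0,0,0],
    [0,0,0],
    [0,0,0],
    [0,0,0],
    [0,0,0],
    [0,0,0],
    [0,0,0],
  ],
)

```text
time: 14.15
eef_pos: [0.4488, -0.2294, 0.2528]
tcp_rot: [0.998, 0.062, -0.001, -0.001]
contact_force: [-0.6, 0.4, 0.4]
opening: 0.397
```

```bash
python3 - <<'E'
from h import *
s=ctrl.get_state();print(s["eef_pos"],s["opening"],s["contact_force"],s["qpos"])
rel([(.638,.179,.25,7),(.638,.179,.25,-14),(.638,.179,.25,15)])
E
```

```text
[ 0.44883545 -0.22936452  0.25283453] 0.39663101109096144 [-0.59805683  0.37961412  0.35471442] [-6.73954347e-01 -1.12927048e-01  1.96433547e+00 -2.81258928e-05
  1.29274271e+00 -7.97424366e-01]
[ 238.  -382.     3.1] [-0.1   0.1   0.07]
[ 238.  -382.     3.1] [-0.08  0.12 21.07]
[ 238.  -382.     3.1] [-0.11  0.1  -7.93]
```

Request:
step_arm(
  gripper=[-0.2,-0.2,-0.2,-0.2,-0.2,-0.2,-0.2,-0.2,-0.2,-0.2,-0.2,-0.2],
  linear=[
    [0.024,-0.038,0],
    [0.048,-0.076,0],
    [0.072,-0.115,0],
    [0.096,-0.153,0],
    [0.12,-0.191,0],
    [0.143,-0.23,0],
    [0.167,-0.268,0],
    [0.19,-0.306,0],
    [0.215,-0.344,0],
    [0.238,-0.382,0.003],
    [0.238,-0.382,0.033],
    [0.238,-0.382,0.053],
  ],
  delta_rot=[
    [0,0,0],
    [0,0,0],
    [0,0,0],
    [0,0,0],
    [0,0,0],
    [0,0,0],
    [0,0,0],
    [0,0,0],
    [0,0,0],
    [0,0,0],
    [0,0,0],
    [0,0,0],
  ],
)

```text
time: 15.65
eef_pos: [0.6369, 0.1789, 0.197]
tcp_rot: [0.998, 0.062, -0.003, 0.0]
contact_force: [0.8, 0.2, -0.5]
opening: 0.604
```

Request:
step_arm(
  gripper=[-0.2,-0.2],
  linear=[
    [0,0,0],
    [0,0,0],
  ],
  delta_rot=[
    [0,0,0],
    [0,0,0],
  ],
)

```text
time: 15.9
eef_pos: [0.6388, 0.1781, 0.2018]
tcp_rot: [0.998, 0.061, 0.0, -0.0]
contact_force: [0.7, -0.5, -0.2]
opening: 0.6
```

```bash
python3 - <<'E'
from h import *
import cv2
t=ctrl.read_camera("top");s=ctrl.read_camera("side")
print(ctrl.get_state()["eef_pos"],ctrl.get_state()["contact_force"])
rel([(.638,.179,.125,7)])
f=lambda c,x,y,w,k:cv2.resize(c["frame"][y:y+w*3//4,x:x+w,::-1],None,fx=k,fy=k,interpolation=2)
cv2.imwrite("pics/chk4.png",np.vstack([np.hstack([f(t,220,140,80,5),f(s,300,105,80,5)]),np.hstack([f(t,340,110,100,4),f(s,285,210,100,4)])]))
E
```

```text
[0.63932235 0.17819493 0.20299458] [-1.00369221 -0.00587015  0.85487332]
[-1.4 -1.  78. ] [ 0.   -0.15  0.04]
```

View pics/chk4.png

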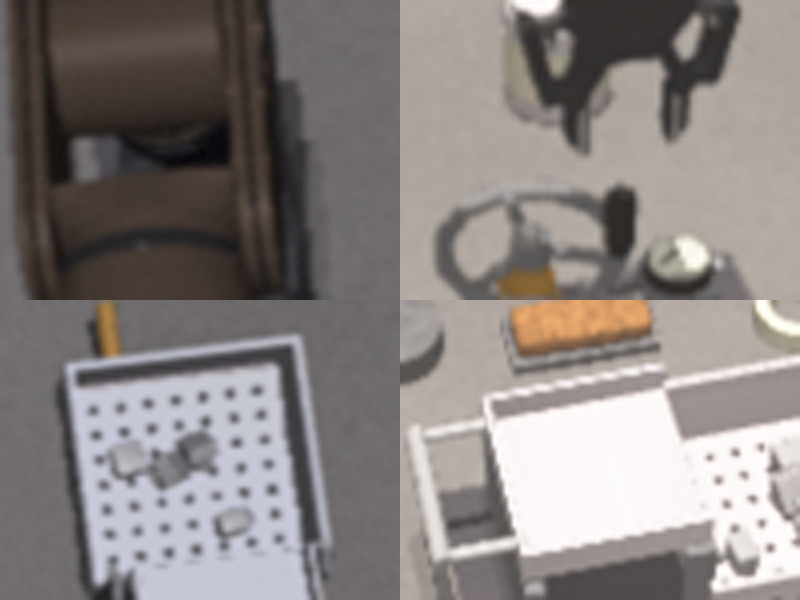

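The tray is flat and empty, with all four parts in the basket. The fingers are centred over the knob: tips at panel pixels (580,140) and (678,130), knob at (621,220). Descend and grip.

Request:
step_arm(
  gripper=[-0.2,-0.2,-0.2,-0.2,-0.2,-0.2,1,1,1,1,1,1],
  linear=[
    [-0.001,-0.001,0.025],
    [-0.001,-0.001,0.05],
    [-0.001,-0.001,0.07],
    [-0.001,-0.001,0.078],
    [-0.001,-0.001,0.078],
    [-0.001,-0.001,0.078],
    [-0.001,-0.001,0.078],
    [-0.001,-0.001,0.078],
    [-0.001,-0.001,0.078],
    [-0.001,-0.001,0.078],
    [-0.001,-0.001,0.078],
    [-0.001,-0.001,0.078],
  ],
  delta_rot=[
    [0,0,0],
    [0,0,0],
    [0,0,0],
    [0,0,0],
    [0,0,0],
    [0,0,0],
    [0,0,0],
    [0,0,0],
    [0,0,0],
    [0,0,0],
    [0,0,0],
    [0,0,0],
  ],
  grip_force=50,
)

```text
time: 17.5
eef_pos: [0.6373, 0.1797, 0.1244]
tcp_rot: [0.998, 0.062, -0.0, -0.0]
contact_force: [-3.7, 0.0, 5.5]
opening: 0.243
```

```bash
cat >> h.py <<'E'
def arc(angs,c=(.5805,.1945),r=.06,s=None,off=(0,0)):
    "knob angles (deg, world) -> shifts in m in present tool axes, from measured TCP (+off)"
    s=ctrl.get_state();q=R.from_quat(s["tcp_rot"]);o=[]
    for a in np.radians(angs):
        d=np.array([c[0]+r*np.cos(a),c[1]+r*np.sin(a),0])-np.r_[s["eef_pos"][:2],0]
        v=q.inv().apply(d);o.append([float(round(v[0],4)),float(round(v[1],4)),0])
    print(o)
def rep(c=(.5805,.1945)):
    s=ctrl.get_state();d=s["eef_pos"][:2]-c;u=d/np.linalg.norm(d);F=s["contact_force"][:2];a=np.degrees(np.arctan2(d[1],d[0]))
    print(s["time"],s["eef_pos"].round(4),s["opening"].round(3),"ang",a.round(2),"r",np.linalg.norm(d).round(4),"Frad",(F@u).round(1),"Ftan",(F@[-u[1],u[0]]).round(1),s["contact_force"].round(1))
    return a
E
python3 -c "
from h import *
a=rep();arc(np.arange(a,a-161,-20))"
```

```text
Traceback (most recent call last):
  File "h.py", line 32, in rep
    print(s["time"],s["eef_pos"].round(4),s["opening"].round(3),"ang",a.round(2),"r",np.linalg.norm(d).round(4),"Frad",(F@u).round(1),"Ftan",(F@[-u[1],u[0]]).round(1),s["contact_force"].round(1))
                                          ^^^^^^^^^^^^^^^^^^
AttributeError: 'float' object has no attribute 'round'
```

```bash
sed -i 's/s\["opening"\].round(3)/round(float(s["opening"]),3)/' h.py
python3 -c "
from h import *
a=rep();arc(np.arange(a,a-101,-10))"
```

```text
17.5 [0.6373 0.1797 0.1244] 0.243 ang -14.63 r 0.0587 Frad -3.6 Ftan -0.9 [-3.7  0.   5.5]
[[0.0012, 0.0005, 0], [-0.0035, 0.0098, 0], [-0.0097, 0.0182, 0], [-0.0173, 0.0254, 0], [-0.0261, 0.0311, 0], [-0.0357, 0.0353, 0], [-0.0459, 0.0377, 0], [-0.0563, 0.0383, 0], [-0.0667, 0.037, 0], [-0.0767, 0.034, 0], [-0.086, 0.0293, 0]]
```

Request:
step_arm(
  gripper=[1,1,1,1,1,1,1,1,1,1,1],
  linear=[
    [-0.0035,0.0098,0],
    [-0.0097,0.0182,0],
    [-0.0173,0.0254,0],
    [-0.0261,0.0311,0],
    [-0.0357,0.0353,0],
    [-0.0459,0.0377,0],
    [-0.0563,0.0383,0],
    [-0.0667,0.037,0],
    [-0.0767,0.034,0],
    [-0.086,0.0293,0],
    [-0.086,0.0293,0],
  ],
  delta_rot=[
    [0,0,0],
    [0,0,0],
    [0,0,0],
    [0,0,0],
    [0,0,0],
    [0,0,0],
    [0,0,0],
    [0,0,0],
    [0,0,0],
    [0,0,0],
    [0,0,0],
  ],
)

```text
time: 18.88
eef_pos: [0.5566, 0.1421, 0.1244]
tcp_rot: [0.998, 0.062, 0.002, -0.002]
contact_force: [0.3, 8.0, 2.6]
opening: 0.244
```

```bash
python3 -c "
from h import *
a=rep();arc(np.arange(-114.63-10,-114.63-121,-10))"
```

```text
18.875 [0.5566 0.1421 0.1244] 0.244 ang -114.53 r 0.0576 Frad -7.3 Ftan -3.1 [0.3 8.  2.6]
[[-0.0097, -0.0043, 0], [-0.0169, -0.0119, 0], [-0.0227, -0.0206, 0], [-0.0268, -0.0302, 0], [-0.0292, -0.0404, 0], [-0.0298, -0.0508, 0], [-0.0286, -0.0612, 0], [-0.0256, -0.0712, 0], [-0.0209, -0.0806, 0], [-0.0146, -0.089, 0], [-0.007, -0.0961, 0], [0.0017, -0.1019, 0]]
```

```bash
cat >> h.py <<'E'
def arc2(cmd,angs,c=(.580,.1965),r=.0598):
    q=R.from_quat(ctrl.get_state()["tcp_rot"]);h=q.as_matrix()[:2,0];h=h/np.linalg.norm(h);k=np.array([h[1],-h[0]])
    o=[]
    for a in np.radians(angs):
        p=np.array([c[0]+r*np.cos(a),c[1]+r*np.sin(a)]);d=p-cmd;o.append([float(round(d@h,4)),float(round(d@k,4)),0])
    print(o,"end",p.round(4))
E
python3 -c "
from h import *
rep((.580,.1965));arc2((.5565,.140),np.arange(-120,-251,-10))"
```

```text
18.875 [0.5566 0.1421 0.1244] 0.244 ang -113.28 r 0.0592 Frad -7.4 Ftan -2.9 [0.3 8.  2.6]
[[-0.0058, -0.0055, 0], [-0.0135, -0.0124, 0], [-0.0199, -0.0207, 0], [-0.0248, -0.0299, 0], [-0.028, -0.0398, 0], [-0.0295, -0.0501, 0], [-0.0291, -0.0605, 0], [-0.0269, -0.0707, 0], [-0.023, -0.0804, 0], [-0.0175, -0.0892, 0], [-0.0105, -0.097, 0], [-0.0022, -0.1034, 0], [0.007, -0.1083, 0], [0.0169, -0.1115, 0]] end [0.5595 0.2527]
```

```bash
cat > tab.py <<'E'
import sys
from h import *
# increments per step, from angle a0, step d, n
a0,d,n=map(float,sys.argv[1:4]);c=np.array((.580,.1965));r=.0598
h=np.array([np.cos(.124),np.sin(.124)]);k=np.array([h[1],-h[0]]);u=lambda a:c+r*np.array([np.cos(np.radians(a)),np.sin(np.radians(a))])
for i in range(int(n)):
    a=a0+i*d;m=u(a+d/2)-u(a);e=u(a+d)-u(a);print(round(a+d,1),[(m@h).round(4),(m@k).round(4)],[(e@h).round(4),(e@k).round(4)],u(a+d).round(4))
E
python3 tab.py -134 -12 21;python3 -c "
from h import *
arc2((.5565,.140),[-120,-127,-134])"
```

```text
-146.0 [np.float64(-0.0037), np.float64(-0.0051)] [np.float64(-0.0068), np.float64(-0.0105)] [0.5304 0.1631]
-158.0 [np.float64(-0.0025), np.float64(-0.0057)] [np.float64(-0.0045), np.float64(-0.0117)] [0.5246 0.1741]
-170.0 [np.float64(-0.0013), np.float64(-0.0061)] [np.float64(-0.0019), np.float64(-0.0124)] [0.5211 0.1861]
-182.0 [np.float64(0.0), np.float64(-0.0063)] [np.float64(0.0007), np.float64(-0.0125)] [0.5202 0.1986]
-194.0 [np.float64(0.0013), np.float64(-0.0061)] [np.float64(0.0033), np.float64(-0.0121)] [0.522 0.211]
-206.0 [np.float64(0.0026), np.float64(-0.0057)] [np.float64(0.0057), np.float64(-0.0111)] [0.5263 0.2227]
-218.0 [np.float64(0.0037), np.float64(-0.0051)] [np.float64(0.0079), np.float64(-0.0097)] [0.5329 0.2333]
-230.0 [np.float64(0.0047), np.float64(-0.0042)] [np.float64(0.0097), np.float64(-0.0078)] [0.5416 0.2423]
-242.0 [np.float64(0.0054), np.float64(-0.0031)] [np.float64(0.0111), np.float64(-0.0057)] [0.5519 0.2493]
-254.0 [np.float64(0.006), np.float64(-0.0019)] [np.float64(0.0121), np.float64(-0.0032)] [0.5635 0.254 ]
-266.0 [np.float64(0.0062), np
[... 516 characters left out ...]
.0037), np.float64(0.0051)] [np.float64(0.0068), np.float64(0.0105)] [0.6296 0.2299]
-338.0 [np.float64(0.0025), np.float64(0.0057)] [np.float64(0.0045), np.float64(0.0117)] [0.6354 0.2189]
-350.0 [np.float64(0.0013), np.float64(0.0061)] [np.float64(0.0019), np.float64(0.0124)] [0.6389 0.2069]
-362.0 [np.float64(-0.0), np.float64(0.0063)] [np.float64(-0.0007), np.float64(0.0125)] [0.6398 0.1944]
-374.0 [np.float64(-0.0013), np.float64(0.0061)] [np.float64(-0.0033), np.float64(0.0121)] [0.638 0.182]
-386.0 [np.float64(-0.0026), np.float64(0.0057)] [np.float64(-0.0057), np.float64(0.0111)] [0.6337 0.1703]
[[-0.0058, -0.0055, 0], [-0.0113, -0.0102, 0], [-0.0162, -0.0156, 0]] end [0.5385 0.1535]
```

Request:
step_arm(
  gripper=[1,1,1,1],
  linear=[
    [-0.0058,-0.0055,0],
    [-0.0113,-0.0102,0],
    [-0.0162,-0.0156,0],
    [-0.0162,-0.0156,0],
  ],
  delta_rot=[
    [0,0,0],
    [0,0,0],
    [0,0,0],
    [0,0,0],
  ],
)

```text
time: 19.38
eef_pos: [0.5381, 0.1542, 0.1244]
tcp_rot: [0.998, 0.062, 0.001, -0.001]
contact_force: [2.0, 4.2, 5.4]
opening: 0.241
```

Request:
step_arm(
  gripper=[1,1,1],
  linear=[
    [-0.0037,-0.0051,0],
    [-0.0068,-0.0105,0],
    [-0.0068,-0.0105,0],
  ],
  delta_rot=[
    [0,0,0],
    [0,0,0],
    [0,0,0],
  ],
)

```text
time: 19.75
eef_pos: [0.5303, 0.1634, 0.1244]
tcp_rot: [0.998, 0.062, 0.001, -0.0]
contact_force: [2.5, 3.2, 6.0]
opening: 0.24
```

Request:
step_arm(
  gripper=[1,1,1],
  linear=[
    [-0.0025,-0.0057,0],
    [-0.0045,-0.0117,0],
    [-0.0045,-0.0117,0],
  ],
  delta_rot=[
    [0,0,0],
    [0,0,0],
    [0,0,0],
  ],
)

```text
time: 20.12
eef_pos: [0.5245, 0.1742, 0.1244]
tcp_rot: [0.998, 0.062, 0.001, -0.0]
contact_force: [3.8, 2.3, 6.2]
opening: 0.243
```

Request:
step_arm(
  gripper=[1,1,1],
  linear=[
    [-0.0013,-0.0061,0],
    [-0.0019,-0.0124,0],
    [-0.0019,-0.0124,0],
  ],
  delta_rot=[
    [0,0,0],
    [0,0,0],
    [0,0,0],
  ],
)

```text
time: 20.5
eef_pos: [0.5209, 0.186, 0.1244]
tcp_rot: [0.998, 0.062, 0.001, 0.0]
contact_force: [2.6, 0.0, 6.2]
opening: 0.242
```

Request:
step_arm(
  gripper=[1,1,1],
  linear=[
    [0,-0.0063,0],
    [0.0007,-0.0125,0],
    [0.0007,-0.0125,0],
  ],
  delta_rot=[
    [0,0,0],
    [0,0,0],
    [0,0,0],
  ],
)

```text
time: 20.88
eef_pos: [0.5198, 0.1983, 0.1244]
tcp_rot: [0.998, 0.062, 0.0, 0.001]
contact_force: [1.3, 0.2, 7.3]
opening: 0.245
```

Request:
step_arm(
  gripper=[1,1,1],
  linear=[
    [0.0013,-0.0061,0],
    [0.0033,-0.0121,0],
    [0.0033,-0.0121,0],
  ],
  delta_rot=[
    [0,0,0],
    [0,0,0],
    [0,0,0],
  ],
)

```text
time: 21.25
eef_pos: [0.5213, 0.2107, 0.1244]
tcp_rot: [0.998, 0.062, -0.0, 0.001]
contact_force: [0.7, 0.1, 9.1]
opening: 0.243
```

Request:
step_arm(
  gripper=[1,1,1],
  linear=[
    [0.0026,-0.0057,0],
    [0.0057,-0.0111,0],
    [0.0057,-0.0111,0],
  ],
  delta_rot=[
    [0,0,0],
    [0,0,0],
    [0,0,0],
  ],
)

```text
time: 21.62
eef_pos: [0.5253, 0.2225, 0.1244]
tcp_rot: [0.998, 0.062, -0.001, 0.001]
contact_force: [0.1, 0.4, 9.0]
opening: 0.241
```

Request:
step_arm(
  gripper=[1,1,1],
  linear=[
    [0.0037,-0.0051,0],
    [0.0079,-0.0097,0],
    [0.0079,-0.0097,0],
  ],
  delta_rot=[
    [0,0,0],
    [0,0,0],
    [0,0,0],
  ],
)

```text
time: 22.0
eef_pos: [0.5317, 0.2333, 0.1244]
tcp_rot: [0.998, 0.062, -0.001, 0.0]
contact_force: [-0.7, 0.4, 9.3]
opening: 0.239
```

Request:
step_arm(
  gripper=[1,1,1],
  linear=[
    [0.0047,-0.0042,0],
    [0.0097,-0.0078,0],
    [0.0097,-0.0078,0],
  ],
  delta_rot=[
    [0,0,0],
    [0,0,0],
    [0,0,0],
  ],
)

```text
time: 22.38
eef_pos: [0.5403, 0.2425, 0.1244]
tcp_rot: [0.998, 0.062, -0.001, 0.0]
contact_force: [-1.5, 2.0, 8.9]
opening: 0.242
```

Request:
step_arm(
  gripper=[1,1,1],
  linear=[
    [0.0054,-0.0031,0],
    [0.0111,-0.0057,0],
    [0.0111,-0.0057,0],
  ],
  delta_rot=[
    [0,0,0],
    [0,0,0],
    [0,0,0],
  ],
)

```text
time: 22.75
eef_pos: [0.5506, 0.2498, 0.1244]
tcp_rot: [0.998, 0.062, -0.001, -0.0]
contact_force: [-1.9, 2.4, 8.9]
opening: 0.246
```

Request:
step_arm(
  gripper=[1,1,1],
  linear=[
    [0.006,-0.0019,0],
    [0.0121,-0.0032,0],
    [0.0121,-0.0032,0],
  ],
  delta_rot=[
    [0,0,0],
    [0,0,0],
    [0,0,0],
  ],
)

```text
time: 23.12
eef_pos: [0.5622, 0.2547, 0.1244]
tcp_rot: [0.998, 0.062, -0.001, -0.001]
contact_force: [0.4, 2.4, 8.1]
opening: 0.239
```

Request:
step_arm(
  gripper=[1,1,1],
  linear=[
    [0.0062,-0.0006,0],
    [0.0125,-0.0006,0],
    [0.0125,-0.0006,0],
  ],
  delta_rot=[
    [0,0,0],
    [0,0,0],
    [0,0,0],
  ],
)

```text
time: 23.5
eef_pos: [0.5747, 0.2572, 0.1244]
tcp_rot: [0.998, 0.062, -0.0, -0.001]
contact_force: [0.5, 3.6, 8.3]
opening: 0.242
```

Request:
step_arm(
  gripper=[1,1,1],
  linear=[
    [0.0062,0.0007,0],
    [0.0123,0.002,0],
    [0.0123,0.002,0],
  ],
  delta_rot=[
    [0,0,0],
    [0,0,0],
    [0,0,0],
  ],
)

```text
time: 23.88
eef_pos: [0.5874, 0.2569, 0.1244]
tcp_rot: [0.998, 0.062, -0.0, -0.001]
contact_force: [0.6, 4.8, 6.5]
opening: 0.242
```

Request:
step_arm(
  gripper=[1,1,1],
  linear=[
    [0.0059,0.0019,0],
    [0.0117,0.0045,0],
    [0.0117,0.0045,0],
  ],
  delta_rot=[
    [0,0,0],
    [0,0,0],
    [0,0,0],
  ],
)

```text
time: 24.25
eef_pos: [0.5999, 0.2539, 0.1244]
tcp_rot: [0.998, 0.062, 0.0, -0.001]
contact_force: [2.4, 5.5, 6.9]
opening: 0.248
```

Request:
step_arm(
  gripper=[1,1,1],
  linear=[
    [0.0054,0.0031,0],
    [0.0105,0.0068,0],
    [0.0105,0.0068,0],
  ],
  delta_rot=[
    [0,0,0],
    [0,0,0],
    [0,0,0],
  ],
)

```text
time: 24.62
eef_pos: [0.6115, 0.2484, 0.1244]
tcp_rot: [0.998, 0.062, 0.001, -0.001]
contact_force: [2.3, 5.1, 5.5]
opening: 0.242
```

Request:
step_arm(
  gripper=[1,1,1],
  linear=[
    [0.0046,0.0042,0],
    [0.0088,0.0089,0],
    [0.0088,0.0089,0],
  ],
  delta_rot=[
    [0,0,0],
    [0,0,0],
    [0,0,0],
  ],
)

```text
time: 25.0
eef_pos: [0.6217, 0.2404, 0.1245]
tcp_rot: [0.998, 0.062, 0.001, -0.001]
contact_force: [4.3, 4.0, 5.2]
opening: 0.24
```

Request:
step_arm(
  gripper=[1,1,1],
  linear=[
    [0.0037,0.0051,0],
    [0.0068,0.0105,0],
    [0.0068,0.0105,0],
  ],
  delta_rot=[
    [0,0,0],
    [0,0,0],
    [0,0,0],
  ],
)

```text
time: 25.38
eef_pos: [0.63, 0.2304, 0.1245]
tcp_rot: [0.998, 0.062, 0.002, -0.001]
contact_force: [5.0, 3.3, 4.3]
opening: 0.243
```

Request:
step_arm(
  gripper=[1,1,1],
  linear=[
    [0.0025,0.0057,0],
    [0.0045,0.0117,0],
    [0.0045,0.0117,0],
  ],
  delta_rot=[
    [0,0,0],
    [0,0,0],
    [0,0,0],
  ],
)

```text
time: 25.75
eef_pos: [0.6359, 0.2189, 0.1245]
tcp_rot: [0.998, 0.062, 0.002, -0.0]
contact_force: [4.5, 1.6, 5.3]
opening: 0.244
```

Request:
step_arm(
  gripper=[1,1,1],
  linear=[
    [0.0013,0.0061,0],
    [0.0019,0.0124,0],
    [0.0019,0.0124,0],
  ],
  delta_rot=[
    [0,0,0],
    [0,0,0],
    [0,0,0],
  ],
)

```text
time: 26.12
eef_pos: [0.6389, 0.2079, 0.1245]
tcp_rot: [0.998, 0.061, 0.001, -0.001]
contact_force: [3.2, 5.4, 5.4]
opening: 0.245
```

Request:
step_arm(
  gripper=[1,1,1],
  linear=[
    [0,0.003,0],
    [0,0.005,0],
    [0,0.005,0],
  ],
  delta_rot=[
    [0,0,0],
    [0,0,0],
    [0,0,0],
  ],
)

```text
time: 26.5
eef_pos: [0.639, 0.2078, 0.1245]
tcp_rot: [0.998, 0.061, 0.002, -0.006]
contact_force: [4.4, 17.5, 4.2]
opening: 0.243
```

```bash
cat >> h.py <<'E'
def fit():
    p=np.array([[.5381,.1542],[.5303,.1634],[.5245,.1742],[.5209,.186],[.5198,.1983],[.5213,.2107],[.5253,.2225],[.5317,.2333],[.5403,.2425],[.5506,.2498],[.5622,.2547],[.5747,.2572],[.5874,.2569],[.5999,.2539],[.6115,.2484],[.6217,.2404],[.63,.2304],[.6359,.2189]])
    from scipy.optimize import least_squares
    f=lambda v:np.hypot(*(p-v[:2]).T)-v[2]
    s=least_squares(f,[.58,.1965,.06]);return s.x,abs(s.fun).max()
E
python3 -c "
from h import *
v,e=fit();print(v,e);rep(v[:2])"
```

```text
[0.57984846 0.19735046 0.06004375] 4.8786001662970424e-05
26.5 [0.639  0.2078 0.1245] 0.243 ang 9.99 r 0.06 Frad 7.3 Ftan 16.5 [ 4.4 17.5  4.2]
```

The stop is found: the knob sits at 9.99° and didn't move while the tangential force rose to 16 N. The fitted circle has centre (0.5798, 0.1974) and r 0.0600, with residual under 0.05 mm. Next I back off 720° in 240° calls.

```bash
python3 -c "
from h import *
v,e=fit();c=v[:2];r=v[2]
arc2((.6385,.2021),10+12*np.arange(1,21),c,r)
for b in (250,490):
  arc2(c+r*np.array([np.cos(np.radians(b)),np.sin(np.radians(b))]),b+12*np.arange(1,21),c,r)
"
```

```text
[[-0.0008, -0.018, 0], [-0.0053, -0.0297, 0], [-0.0121, -0.0402, 0], [-0.021, -0.0491, 0], [-0.0315, -0.056, 0], [-0.0432, -0.0605, 0], [-0.0556, -0.0624, 0], [-0.0681, -0.0618, 0], [-0.0803, -0.0585, 0], [-0.0915, -0.0528, 0], [-0.1012, -0.045, 0], [-0.1091, -0.0352, 0], [-0.1148, -0.024, 0], [-0.1181, -0.0119, 0], [-0.1188, 0.0006, 0], [-0.1168, 0.013, 0], [-0.1123, 0.0248, 0], [-0.1055, 0.0353, 0], [-0.0966, 0.0442, 0], [-0.0861, 0.051, 0]] end [0.5593 0.1409]
[[0.0117, 0.0045, 0], [0.0241, 0.0065, 0], [0.0366, 0.0058, 0], [0.0488, 0.0026, 0], [0.06, -0.0031, 0], [0.0697, -0.011, 0], [0.0776, -0.0207, 0], [0.0833, -0.0319, 0], [0.0866, -0.0441, 0], [0.0873, -0.0566, 0], [0.0853, -0.069, 0], [0.0808, -0.0807, 0], [0.074, -0.0912, 0], [0.0651, -0.1001, 0], [0.0546, -0.107, 0], [0.0429, -0.1115, 0], [0.0305, -0.1134, 0], [0.0179, -0.1128, 0], [0.0058, -0.1096, 0], [-0.0054, -0.1039, 0]] end [0.5413 0.2433]
[[-0.0098, 0.0079, 0], [-0.0177, 0.0176, 0], [-0.0234, 0.0288, 0], [-0.0266, 0.0409, 0], [-0.0273, 0.0535, 0], [-0.0253, 0.0659, 0], [-0.0208, 0.0776, 0], [-0.014, 0.0881, 0], [-0.0051, 0.097, 0], [0.0054, 0.1039, 0], [0.0171, 0.1084, 0], [0.0295, 0.1103, 0], [0.042, 0.1097, 0], [0.0542, 0.1064, 0], [0.0653, 0.1008, 0], [0.0751, 0.0929, 0], [0.083, 0.0831, 0], [0.0887, 0.0719, 0], [0.092, 0.0598, 0], [0.0926, 0.0473, 0]] end [0.639  0.2078]
```

Request:
step_arm(
  gripper=[1,1,1,1,1,1,1,1,1,1,1,1,1,1,1,1,1,1,1,1],
  linear=[
    [-0.0008,-0.018,0],
    [-0.0053,-0.0297,0],
    [-0.0121,-0.0402,0],
    [-0.021,-0.0491,0],
    [-0.0315,-0.056,0],
    [-0.0432,-0.0605,0],
    [-0.0556,-0.0624,0],
    [-0.0681,-0.0618,0],
    [-0.0803,-0.0585,0],
    [-0.0915,-0.0528,0],
    [-0.1012,-0.045,0],
    [-0.1091,-0.0352,0],
    [-0.1148,-0.024,0],
    [-0.1181,-0.0119,0],
    [-0.1188,0.0006,0],
    [-0.1168,0.013,0],
    [-0.1123,0.0248,0],
    [-0.1055,0.0353,0],
    [-0.0966,0.0442,0],
    [-0.0861,0.051,0],
  ],
  delta_rot=[
    [0,0,0],
    [0,0,0],
    [0,0,0],
    [0,0,0],
    [0,0,0],
    [0,0,0],
    [0,0,0],
    [0,0,0],
    [0,0,0],
    [0,0,0],
    [0,0,0],
    [0,0,0],
    [0,0,0],
    [0,0,0],
    [0,0,0],
    [0,0,0],
    [0,0,0],
    [0,0,0],
    [0,0,0],
    [0,0,0],
  ],
)

```text
time: 29.0
eef_pos: [0.5592, 0.141, 0.1244]
tcp_rot: [0.998, 0.062, -0.001, -0.001]
contact_force: [0.5, 6.3, 8.6]
opening: 0.243
```

```bash
python3 -c "
from h import *
v,e=fit();rep(v[:2])"
```

```text
29.0 [0.5592 0.141  0.1244] 0.243 ang -110.15 r 0.06 Frad -6.1 Ftan -1.7 [0.5 6.3 8.6]
```

Excellent tracking: the knob is at 249.85° against a target of 250°. Two more calls.

Request:
step_arm(
  gripper=[1,1,1,1,1,1,1,1,1,1,1,1,1,1,1,1,1,1,1,1],
  linear=[
    [0.0117,0.0045,0],
    [0.0241,0.0065,0],
    [0.0366,0.0058,0],
    [0.0488,0.0026,0],
    [0.06,-0.0031,0],
    [0.0697,-0.011,0],
    [0.0776,-0.0207,0],
    [0.0833,-0.0319,0],
    [0.0866,-0.0441,0],
    [0.0873,-0.0566,0],
    [0.0853,-0.069,0],
    [0.0808,-0.0807,0],
    [0.074,-0.0912,0],
    [0.0651,-0.1001,0],
    [0.0546,-0.107,0],
    [0.0429,-0.1115,0],
    [0.0305,-0.1134,0],
    [0.0179,-0.1128,0],
    [0.0058,-0.1096,0],
    [-0.0054,-0.1039,0],
  ],
  delta_rot=[
    [0,0,0],
    [0,0,0],
    [0,0,0],
    [0,0,0],
    [0,0,0],
    [0,0,0],
    [0,0,0],
    [0,0,0],
    [0,0,0],
    [0,0,0],
    [0,0,0],
    [0,0,0],
    [0,0,0],
    [0,0,0],
    [0,0,0],
    [0,0,0],
    [0,0,0],
    [0,0,0],
    [0,0,0],
    [0,0,0],
  ],
)

```text
time: 31.5
eef_pos: [0.5412, 0.2433, 0.1244]
tcp_rot: [0.998, 0.062, 0.0, -0.0]
contact_force: [1.9, 1.1, 7.6]
opening: 0.244
```

Request:
step_arm(
  gripper=[1,1,1,1,1,1,1,1,1,1,1,1,1,1,1,1,1,1,1],
  linear=[
    [-0.0098,0.0079,0],
    [-0.0177,0.0176,0],
    [-0.0234,0.0288,0],
    [-0.0266,0.0409,0],
    [-0.0273,0.0535,0],
    [-0.0253,0.0659,0],
    [-0.0208,0.0776,0],
    [-0.014,0.0881,0],
    [-0.0051,0.097,0],
    [0.0054,0.1039,0],
    [0.0171,0.1084,0],
    [0.0295,0.1103,0],
    [0.042,0.1097,0],
    [0.0542,0.1064,0],
    [0.0653,0.1008,0],
    [0.0751,0.0929,0],
    [0.083,0.0831,0],
    [0.0887,0.0719,0],
    [0.0887,0.0719,0],
  ],
  delta_rot=[
    [0,0,0],
    [0,0,0],
    [0,0,0],
    [0,0,0],
    [0,0,0],
    [0,0,0],
    [0,0,0],
    [0,0,0],
    [0,0,0],
    [0,0,0],
    [0,0,0],
    [0,0,0],
    [0,0,0],
    [0,0,0],
    [0,0,0],
    [0,0,0],
    [0,0,0],
    [0,0,0],
    [0,0,0],
  ],
)

```text
time: 33.88
eef_pos: [0.6381, 0.1832, 0.1244]
tcp_rot: [0.998, 0.062, -0.0, -0.0]
contact_force: [0.5, 1.4, 8.0]
opening: 0.238
```

```bash
python3 -c "
from h import *
v,e=fit();a=rep(v[:2]);s=ctrl.get_state();arc2(s['eef_pos'][:2],[a+(10-a)/2,10],v[:2],v[2])"
```

```text
33.875 [0.6381 0.1832 0.1244] 0.238 ang -13.65 r 0.06 Frad 0.1 Ftan 1.5 [0.5 1.4 8. ]
[[0.0032, -0.0119, 0], [0.0039, -0.0243, 0]] end [0.639  0.2078]
```

Request:
step_arm(
  gripper=[1,1,1,1,1,1],
  linear=[
    [0.0022,-0.006,0],
    [0.0032,-0.012,0],
    [0.0038,-0.018,0],
    [0.0039,-0.0243,0],
    [0.0039,-0.0243,0],
    [0.0039,-0.0243,0],
  ],
  delta_rot=[
    [0,0,0],
    [0,0,0],
    [0,0,0],
    [0,0,0],
    [0,0,0],
    [0,0,0],
  ],
)

```text
time: 34.62
eef_pos: [0.6391, 0.2069, 0.1244]
tcp_rot: [0.998, 0.062, -0.0, 0.0]
contact_force: [-0.1, 0.5, 6.5]
opening: 0.241
```

```bash
python3 - <<'E'
from h import *
import cv2
t=ctrl.read_camera("top");s=ctrl.read_camera("side")
v,e=fit();rep(v[:2])
f=lambda c:cv2.resize(c["frame"][:300,:,::-1],(640,300))
cv2.imwrite("pics/fin.png",np.vstack([f(t),f(s)]))
E
```

```text
34.725 [0.6391 0.2069 0.1244] 0.245 ang 9.12 r 0.06 Frad 0.3 Ftan 0.9 [0.1 0.9 7.9]
```

View pics/fin.png

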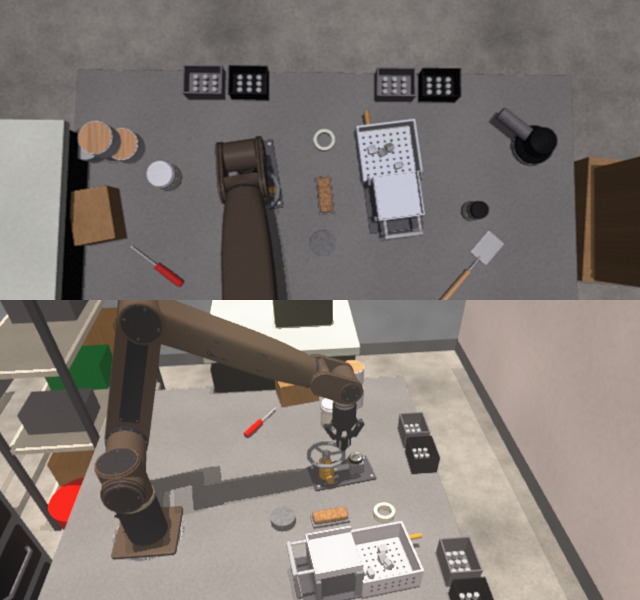

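All bystanders are in place, the tray is flat, the parts are in the basket and the knob is held. The wheel is about 0.9° short of two turns, so I'll nudge it.

Request:
step_arm(
  gripper=[1,1,1],
  linear=[
    [0,-0.001,0],
    [0,-0.001,0],
    [0,-0.001,0],
  ],
  delta_rot=[
    [0,0,0],
    [0,0,0],
    [0,0,0],
  ],
)

```text
time: 35.1
eef_pos: [0.6391, 0.2072, 0.1244]
tcp_rot: [0.998, 0.062, -0.0, 0.001]
contact_force: [0.5, -2.2, 7.5]
opening: 0.241
```

```bash
python3 -c "
from h import *
v,e=fit();a=rep(v[:2])
if abs(a-10)<1: ctrl.sign_off();print('handed in')"
```

```text
35.1 [0.6391 0.2072 0.1244] 0.241 ang 9.44 r 0.06 Frad 0.1 Ftan -2.2 [ 0.5 -2.2  7.5]
the job is handed in; nothing more can be done
handed in
```

I did the whole job in the order asked and handed it in at 35.1 s. No verdict came back.

- **Tray:** I lifted it by the bar to about 0.95 rad and all four parts slid off. I lowered it flat and let go. The last picture shows the tray flat and empty, with the four parts in the basket.
- **Valve:** I turned the knob clockwise about 334° to its stop. It held at 9.99° while the sideways force rose to 16 N. I then backed it off anticlockwise by 719.4°, which is 0.6° short of exactly two turns. It is still gripped: the opening is 0.241 (about 20 mm on the 22 mm knob), with about 2 N sideways and 7.5 N vertical at the end.
- **One mistake:** in my first move I gave millimetres where the tool takes metres. The arm overshot in the air to about (0.69, -0.58, 0.25). It read only about 1 N, and the pictures show nothing was touched or moved.
- **Other checks:** the bystanders in view at the end had not moved. The paint jar, tape, pad, sanding block, tin and screwdriver are clear; the scraper's handle end is cropped. The highest force I read was about 18 N. I only saw forces at the end of each move, so short peaks in between are unchecked.

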